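# Hang the hooked bracket on the slotted upright and bolt it in

### The job

Hang the loose bracket with the two hooked tabs on the slotted upright: draw the upright's sliding bolt back out of the way, put both tabs into the two slots, then push the bracket down until the tabs are fully home behind the slotted wall. Then slide the bolt across above the bracket, fully into its keeper, and let go; leave the plain bracket, the oil can, the grease jar and the green valve block where they stand.

Things in the scene. Friction and masses are not known exactly. Their poses are not given: they have to be found in the camera images.
- stand: Fixed slotted upright, grey sheet steel, 190 mm tall. Origin on the bench, mid-width, at the wall's front face (plane x=0); it faces its own -x, roughly towards the robot; y along the wall, z up. Wall: x 0 to 5 mm, y -35 to 35. Behind it an open channel, flanges at y -33 and 33 back to x 45; foot x 0 to 100, y -50 to 50. In front nothing juts out below z 168; above see bolt and keeper.
- slot_upper (a point): Centre of the upper slot at the wall's front face (stand frame 0, 0, 159 mm). The slot goes right through the 5 mm wall, 16 mm wide (y -8 to 8), 28 mm high (z 145 to 173).
- slot_lower (a point): Centre of the lower slot at the wall's front face (stand frame 0, 0, 109 mm). Right through the 5 mm wall, 16 mm wide (y -8 to 8), 28 mm high (z 95 to 123).
- bolt_knob (a point): Centre of the top of the bolt's knob, an upright round steel post of 16 mm diameter standing 51 mm above the bolt's bar: top 237 mm over the bench, bar top 186, wall top 190. Moves with the bolt: at joint value 0 at stand (-8.5, 15) mm, fully drawn at (-8.5, 97) mm.
- bolt_tip (a point): Middle of the end face of the bolt's square bar (12 x 12 mm, 120 mm long, along the stand's y, z 173.5 to 185.5 mm). At joint 0 it is at stand y -50, fully drawn y 32. The bar runs in an open-topped channel on a wing of the wall: y 32 to 125, x -19 to 0, z 168 to 187 (wing z 155 to 190).
- bolt (a joint): Sliding bolt, m: 0 = fully shut, tip 18 mm inside the keeper; 0.082 = fully drawn, to the stand's +y. Stays where left (friction about 2.5 N). Starts at 0.03 to 0.06, barring the way above the slots: the 36 mm wide bracket can be hooked in only with the bolt beyond 0.072. With the bracket fully down the shut bolt passes 3 mm above its back plate.
- keeper (a point): Middle of the mouth of the bolt's keeper, a square steel staple on the wall's -y wing (stand frame -8, -32, 179 mm); it spans y -54 to -32, x -19 to 0, z 168 to 190.
- bracket_mid (a point): Loose hooked bracket, dark steel, 0.4 to 0.75 kg, upright on the bench. Point: mid-length, mid-width, 50 mm above its underside; z up, x to its tab side. Foot x -75 to 75, 36 wide, 8 thick. Back plate 8 thick, 36 wide, 100 high, back face x 75. Central rib to grip across: y -5 to 5, x -65 to 67, from 8 to 75 mm above the underside. All mm.
- hook_upper (a point): Bottom centre of the upper tab's lip, 63 mm above the bracket's underside, x 86.5. Each tab is 10 mm wide: a neck 8 high, 7.5 long from the back face, then a lip 8 thick hanging 12 below the neck; 20 high in all. Upper neck 75 to 83 mm above the underside. Fully home, behind the wall, this point is at stand (11.5, 0, 133) mm.
- hook_lower (a point): Bottom centre of the lower tab's lip, 13 mm above the bracket's underside, x 86.5; lower neck 25 to 33 mm above it. Both tabs pass the slots with the underside 82 to 90 mm over the bench; home (necks on the slots' lower edges, back face on the wall) the underside is at 70 mm and this point at stand (11.5, 0, 83) mm.
- plain_mid (a point): The other loose bracket, same dark steel and form but 130 mm long, with a plain back plate without tabs; leave alone. Point mid-length, mid-width, 50 mm above its underside; x towards its back plate.
- can_mid (a point): Grey oil can with a label, 62 mm diameter, 170 mm high, standing loose; its centre. Leave alone.
- jar_mid (a point): Grey grease jar with a black lid, 68 mm diameter, 90 mm high, standing loose; its centre. Leave alone.
- block_mid (a point): Green hydraulic valve block 80 x 100 x 50 mm high (own x, y, z), loose on the bench between robot and upright; its centre. Leave alone.
Not all that is in view belongs to the job. Leave any red look-alike of the part that bears bracket_mid alone. Of the things shaped like the stand, the grey one is meant.

How it is judged:
On the way, in this order (a step that is already met when the one before it is completed fails the run):
1. both tabs are through the slots and fully down behind the wall (x of each of hook_upper, hook_lower in the frame of stand above 0.006 m and z of hook_upper in the frame of stand between 0.125 and 0.138 m and z of hook_lower in the frame of stand between 0.075 and 0.088 m and angle between bracket_mid's own z axis and vertical below 0.1 rad), for 0.2 s.
2. the bolt is fully in its keeper above the bracket (all of step 1 and value of joint bolt below 0.006 m), for 0.2 s.
At the end, for the whole second after the job is handed in: Both tabs of the bracket are behind the slotted wall and down to within 5 mm of fully home, the bracket upright within 0.1 rad and at rest, and the bolt is within 6 mm of fully shut in its keeper (all of step 2 and linear speed of bracket below 0.02 m/s); the robot touches nothing.
It fails at once if the plain bracket is moved more than 25 mm or tipped (distance of plain_mid from where it was at the start of the episode above 0.025 m or angle between plain_mid's own z axis and vertical above 0.3 rad).
It fails at once if the oil can is moved more than 25 mm or tipped (distance of can_mid from where it was at the start of the episode above 0.025 m or angle between can_mid's own z axis and vertical above 0.3 rad).
It fails at once if the grease jar is moved more than 25 mm or tipped (distance of jar_mid from where it was at the start of the episode above 0.025 m or angle between jar_mid's own z axis and vertical above 0.3 rad).
It fails at once if the valve block is moved more than 25 mm or tipped (distance of block_mid from where it was at the start of the episode above 0.025 m or angle between block_mid's own z axis and vertical above 0.3 rad).
It also fails if it takes over 58 s, if anything falls off the work surface, if the arm or the gripper's body presses on something with over 40 N, if the wrist force passes 120 N, or if a joint passes its speed limit or range.

### The arm

A 7-joint arm with a two-finger parallel gripper is mounted at the origin on the work surface. World frame = base frame: x ahead of the robot, y to its left, z up, the work surface at z = 0. Lengths are in m, angles in rad, forces in N, time in s.
With the tool pointing down it reaches from about 0.35 to 0.9 m from the base axis. Payload 19.9 kg.
Tool frame: the origin (TCP) lies at the very end of the fingers, on their centre line; the grasp point (between the pads) lies 19 mm behind it; y points along the fingers, x is the direction in which the jaws open and shut, and the axes are right-handed (so a half turn about y gives the same grasp; the last joint's range is limited). The gripper opens to 94 mm and grips with 3 to 60 N. Pads are 16 mm wide; open, the fingers measure 119 mm over their backs; the gripper's body (75 mm by 177 mm) begins 78 mm behind the grasp point.
Start: joints at [-0.042, 0.417, -0.01, 1.614, 0.005, 1.111, -0.053], TCP at [0.625, 0, 0.205] pointing down, gripper open.
Joint ranges: [-2.81, 2.81], [-0.39, 2.02], [-1.27, 1.25], [0.06, 2.57], [-1.19, 4.33], [0.19, 2], [-2.82, 2.82]. Speed limits (rad/s): [1.89, 1.89, 2.39, 2.39, 3.01, 3.01, 3.01].

### API

Orientations are given as a rotation vector (axis times angle).
In Python, from bench import ctrl, cams gives the robot as it stands.
- The arm moves only by the tool send_rows, never from a script. Its argument "series" is a list of rows, each a list of 2 entries, a list of its own where there are three numbers: the shift along the tool's x, y, z in cm, then the turn about the tool's y in degrees. In form: [[[tx, ty, tz], roll], ...]. A call has 1 to 12 rows; each row is the pose to reach, as a shift and turn from the pose commanded when the call began, along the tool's axes at that moment; what a row does not reach only later rows make up. A row lasts 1/8 s, in which the tool goes at most 62.5 mm and 10.7 degrees, less where a joint would pass 70% of its speed; a pose out of reach is approached as far as the arm can. A call with a gripper value outside its range is refused whole. "gripper" is the closure, from 0 (fully open) to 1 (shut), set as the call begins (left out, the last holds). The fingers move at their own pace and stop on an object; "force" is the grip in N (left out, the last holds). Time passes only in rows, so rows that repeat a pose let the fingers close. It gives the time, the measured TCP pose, the force and the opening at its end, in the units of the state.
- ctrl.read_state(): the state, without advancing time (a new reading comes with each control period).
- cams.read_camera(name): name is "scene" or "side" or "wrist"; returns a dict with "color" (420x560x3 uint8, blue, green, red), "depth" (420x560 float32, m along the optical axis (not along the pixel's ray), 0 where there is no reading), "fx", "fy", "cx", "cy" (pixels), "rvec" (rotation vector, rad) and "tvec" (3), from world to camera coordinates, as OpenCV has them; the wrist camera has in their place "hand_eye" (4x4, takes a point from camera to tool coordinates, whose origin is the TCP and whose axes are the tool frame's). Camera axes: x right, y down, z forward; pixel columns grow to the right and rows downward; lengths in m; the calibration is good to about 2 mm. A picture is of the moment at which its call begins: read the wrist's pose just before it.
- ctrl.finish_job(): hands the job in, once; it reports no verdict.
The state is a dict: "time": time; "qpos": joint angles; "dq": joint speeds; "tau": joint torques, N m; "position": TCP position; "tool_rot": TCP orientation; "wrist_force": force on the tool from outside, world axes, zero at the start; "torque": the same for the moment, N m; "finger_gap": finger opening in m.
Only numpy, scipy, OpenCV 4.12 (cv2) and the standard library are available. Lean on these libraries where they do the work, as an engineer would, in place of code of your own. Each camera call takes 0.05 s, during which the arm holds its last target. There are 200 camera calls.

## Working session

There is one attempt and no reset: what is moved stays moved. The work goes in short steps, Python scripts to look and compute and a tool call to move; the robot and the scene stay as the last step left them, time stands still between calls to the robot, and variables do not carry over. Pictures are saved under pics/ and viewed, about 8 in all and at most 12, crops included, and the job is handed in when it is done.

Besides the shell and the picture viewer there is one more tool, called as name(argument=value, ...), one argument or row to a line, values as JSON. send_rows: Moves the arm, as the interface text tells. Its arguments: {"type":"object","properties":{"series":{"type":"array"},"gripper":{"type":"number"},"force":{"type":"number"}},"required":["series"]}

```bash
mkdir -p pics && cat > h.py <<'E'
import numpy as np, cv2
from scipy.spatial.transform import Rotation as R
from bench import ctrl, cams
def cam(name):
    s=ctrl.read_state(); c=cams.read_camera(name)
    if 'hand_eye' in c:
        T=np.eye(4); T[:3,:3]=R.from_rotvec(s['tool_rot']).as_matrix(); T[:3,3]=s['position']; W=T@c['hand_eye']
    else:
        W=np.eye(4); W[:3,:3]=R.from_rotvec(c['rvec']).as_matrix(); W[:3,3]=c['tvec']; W=np.linalg.inv(W)
    v,u=np.mgrid[:420,:560]; d=c['depth']
    P=np.stack([(u-c['cx'])/c['fx']*d,(v-c['cy'])/c['fy']*d,d],-1)@W[:3,:3].T+W[:3,3]
    P[d==0]=np.nan
    return c['color'],P,c,W
def proj(c,W,p):
    q=(np.asarray(p)-W[:3,3])@W[:3,:3]
    return q[...,:2]/q[...,2:]*[c['fx'],c['fy']]+[c['cx'],c['cy']]
E
python3 - <<'E'
from h import *
for n in ('scene','side','wrist'):
    col,P,c,W=cam(n); cv2.imwrite(f'pics/{n}0.png',col); np.savez(f'{n}0.npz',P=P,col=col,W=W)
    print(n,W[:3,3],W[:3,2])
print(ctrl.read_state())
a=cv2.imread('pics/scene0.png');b=cv2.imread('pics/side0.png')
E
```

```text
scene [1.50655487 0.036281   0.81311326] [-0.83145984 -0.05225864 -0.55312166]
side [ 0.03441278 -0.661501    1.02364372] [ 0.39350348  0.54915706 -0.73727983]
wrist [0.62552583 0.07598235 0.3843432 ] [-5.87774927e-04 -2.60180272e-01 -9.65559879e-01]
{'time': 0.15, 'qpos': array([-0.04149788,  0.41783999, -0.01027517,  1.61396687,  0.00465794,
        1.11071741, -0.05297795]), 'dq': array([ 0.00048012, -0.00189479, -0.00051357, -0.00174175,  0.00050599,
        0.00054086,  0.00048913]), 'tau': array([ 7.99236568e-04, -8.51532197e+01,  6.39362633e-01, -4.26137459e+01,
       -4.88919730e-02,  1.71691604e-02,  1.51774425e-04]), 'position': array([ 6.24737160e-01, -1.31903728e-05,  2.04996181e-01]), 'tool_rot': array([-1.57084651e+00,  7.25049712e-04,  6.98608197e-04]), 'wrist_force': array([-0.74898887,  0.42332989,  0.10845503]), 'torque': array([ 0.0200131 , -0.06005256,  0.01396235]), 'finger_gap': 0.09402314420392884}
```

View pics/scene0.png

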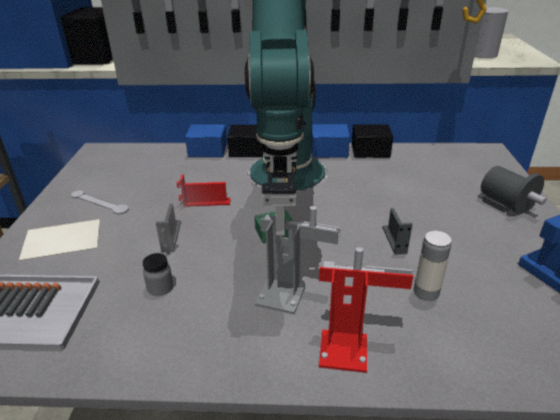

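View pics/side0.png

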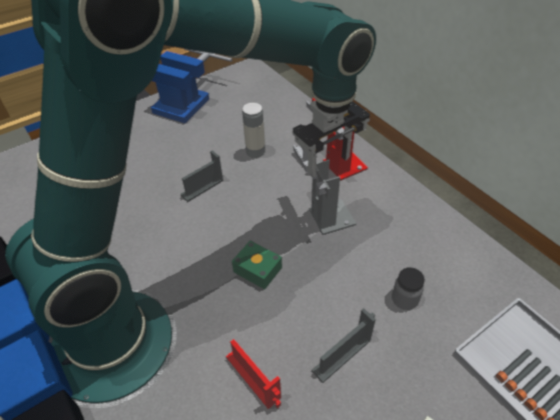

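```bash
python3 - <<'E'
import numpy as np,cv2
s=np.load('scene0.npz');d=np.load('side0.npz')
r=lambda im,u,v,w,h:cv2.resize(im[v:v+h,u:u+w],(400,300),interpolation=cv2.INTER_CUBIC)
o=np.vstack([np.hstack([r(s['col'],130,190,80,60),r(s['col'],370,200,80,60)]),np.hstack([r(d['col'],300,305,100,75),r(d['col'],165,145,80,60)])])
cv2.imwrite('pics/c1.png',o)
o=np.hstack([r(s['col'],230,190,160,120),r(d['col'],270,130,120,90)])
cv2.imwrite('pics/c2.png',o)
E
```

```text
(no output)
```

View pics/c1.png

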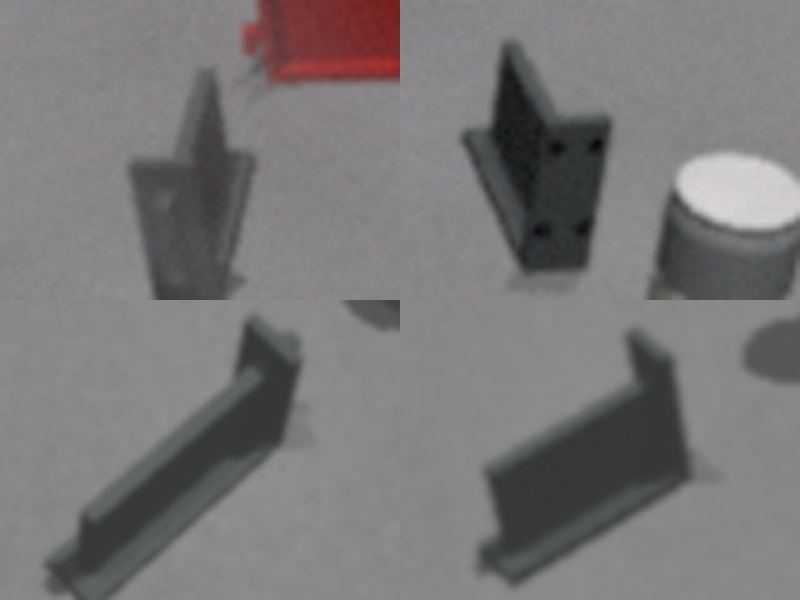

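View pics/c2.png

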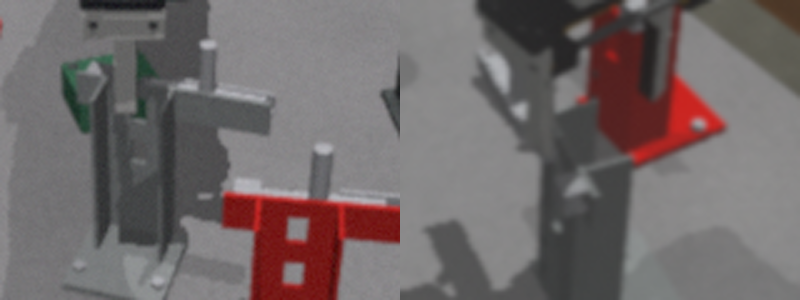

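```bash
cat >> h.py <<'E'
from scipy.optimize import least_squares
def sdf(p,b):
    b=np.array(b)/1000; c=(b[:,0]+b[:,1])/2; h=(b[:,1]-b[:,0])/2
    q=np.abs(p-c)-h
    return np.linalg.norm(np.maximum(q,0),axis=1)+np.minimum(q.max(1),0)
def fit(pts,boxes,x0,dz=0):
    # pose x,y,yaw ; boxes in mm
    def f(t):
        c,s=np.cos(t[2]),np.sin(t[2]); d=pts-[t[0],t[1],dz]
        l=np.stack([c*d[:,0]+s*d[:,1],-s*d[:,0]+c*d[:,1],d[:,2]],1)
        return np.min([sdf(l,b) for b in boxes],axis=0)
    r=least_squares(f,x0,loss='soft_l1',f_scale=0.003,x_scale=[.01,.01,.1])
    return r.x, np.median(np.abs(f(r.x))), len(pts)
BR=[[(-75,75),(-18,18),(0,8)],[(67,75),(-18,18),(0,100)],[(-65,67),(-5,5),(8,75)],
    [(75,82.5),(-5,5),(75,83)],[(82.5,90.5),(-5,5),(63,83)],[(75,82.5),(-5,5),(25,33)],[(82.5,90.5),(-5,5),(13,33)]]
ST=[[(0,5),(-35,-8),(0,190)],[(0,5),(8,35),(0,190)],[(0,5),(-8,8),(0,95)],[(0,5),(-8,8),(123,145)],[(0,5),(-8,8),(173,190)],
    [(0,45),(-35,-31),(0,190)],[(0,45),(31,35),(0,190)],[(0,100),(-50,50),(0,5)],[(-19,0),(32,125),(168,173)],[(0,5),(32,125),(155,190)],[(-19,0),(-54,-32),(168,190)],[(0,5),(-54,-32),(155,190)]]
def crop(P,lo,hi):
    q=P.reshape(-1,3); return q[np.all((q>lo)&(q<hi),axis=1)]
E
python3 - <<'E'
from h import *
s=np.load('scene0.npz')['P'];d=np.load('side0.npz')['P']
for n,P,uv in [('jar',s,(156,262)),('can',s,(436,240)),('block',d,(257,257)),('plain',d,(225,180)),('brk',d,(345,345)),('brkS',s,(165,235)),('stand',d,(326,205)),('standbase',s,(280,290)),('knob',s,(313,212)),('red',s,(359,253)),('redbr',s,(205,190)),('standtopL',s,(270,222))]:
    u,v=uv; print(n,np.nanmedian(P[v-2:v+3,u-2:u+3].reshape(-1,3),0).round(3))
b=np.nanmedian(d[340:350,340:350].reshape(-1,3),0)
for P in (s,d,np.vstack([s,d])):
    pts=crop(P,[b[0]-.13,b[1]-.08,.012],[b[0]+.13,b[1]+.08,.12])
    for y0 in (0,.4,-.4): print('br',fit(pts,BR,[b[0],b[1],y0]))
E
```

```text
jar [ 0.631 -0.305  0.09 ]
can [0.637 0.353 0.171]
block [ 0.386 -0.027  0.052]
plain [0.487 0.305 0.001]
brk [ 0.407 -0.338  0.056]
brkS [ 0.479 -0.323  0.063]
stand [ 0.605 -0.026  0.1  ]
standbase [ 0.635 -0.003  0.008]
knob [0.614 0.074 0.231]
red [0.768 0.161 0.233]
redbr [ 0.223 -0.257  0.053]
standtopL [ 0.595 -0.025  0.189]
br (array([ 0.40424426, -0.33397281,  0.08224487]), np.float64(0.0008701885460415115), 569)
br (array([ 0.40424426, -0.33397281,  0.08224486]), np.float64(0.0008701885460415115), 569)
br (array([ 0.40424426, -0.33397281,  0.08224481]), np.float64(0.0008701885460415115), 569)
br (array([ 0.40430618, -0.33302786,  0.08017101]), np.float64(0.0005110172302075552), 1127)
br (array([ 0.40430618, -0.33302786,  0.08017108]), np.float64(0.0005110120540749051), 1127)
br (array([ 0.39790653, -0.33352892,  0.0814086 ]), np.float64(0.0007989336120959927), 1127)
br (array([ 0.40421232, -0.3332155 ,  0.08225802]), np.float64(0.0006710408646019329), 1696)
br (array([ 0.40421232, -0.3332155 ,  0.082258  ]), np.float64(0.0006710407435232164), 1696)
br (array([ 0.40421232, -0.3332155 ,  0.08225802]), np.float64(0.0006710412362744868), 1696)
```

```bash
python3 - <<'E'
from h import *
s=np.load('scene0.npz')['P'];d=np.load('side0.npz')['P']
for P in (s,d,np.vstack([s,d])):
    pts=crop(P,[.48,-.09,.015],[.70,.075,.195])
    print(len(pts))
    for y0 in (0,.3,-.3): print('st',fit(pts,ST,[.57,0,y0]))
pts=crop(s,[.5,0,.192],[.70,.16,.24]); print(pts.mean(0),pts.min(0),pts.max(0),len(pts))
pts=crop(d,[.3,-.13,.03],[.46,.08,.06]); pts=pts[pts[:,2]>.045];print('block',cv2.minAreaRect(pts[:,:2].astype('f4')*1000))
pts=crop(np.vstack([s,d]),[.38,.2,.012],[.6,.4,.12]); print(fit(pts,[[(-65,65),(-18,18),(0,8)],[(57,65),(-18,18),(0,100)],[(-55,57),(-5,5),(8,75)]],[.48,.3,.3]))
E
```

```text
2205
st (array([ 0.59999212,  0.00964872, -0.25732586]), np.float64(0.0007473735295309286), 2205)
st (array([ 0.59999212,  0.00964872, -0.25732586]), np.float64(0.0007473735261284697), 2205)
st (array([ 0.59999212,  0.00964872, -0.25732586]), np.float64(0.0007473735291273487), 2205)
1493
st (array([ 0.59631876,  0.00715952, -0.17720394]), np.float64(0.0011957002868111175), 1493)
st (array([ 0.59631241,  0.0072863 , -0.17483307]), np.float64(0.0012198342774345228), 1493)
st (array([ 0.59628739,  0.00697884, -0.17795325]), np.float64(0.0012158706343922063), 1493)
3698
st (array([ 0.59993222,  0.00957806, -0.25608093]), np.float64(0.0008686324193083838), 3698)
st (array([ 0.59993222,  0.00957806, -0.25608093]), np.float64(0.0008686324094569554), 3698)
st (array([ 0.59992693,  0.00957663, -0.2559659 ]), np.float64(0.0008681167620706982), 3698)
[0.62614919 0.05369308 0.21831359] [0.57469859 0.00101893 0.19205331] [0.686468   0.11948604 0.2397638 ] 191
block ((380.70086669921875, -29.254154205322266), (81.77337646484375, 101.17752838134766), 21.948814392089844)
(array([0.41251051, 0.31679896, 0.09718873]), np.float64(0.0014675642004666975), 1324)
```

```bash
cat >> h.py <<'E'
SX,SY,SA=0.600,0.0096,-0.256
def stw(x,y,st=None):
    a=st or (SX,SY,SA); c,s=np.cos(a[2]),np.sin(a[2]); return np.array([a[0]+(c*x-s*y)/1000,a[1]+(s*x+c*y)/1000])
def rel(xy,z,head):
    "shift cm + roll to TCP at xy,z with tool z heading (rad)"
    s=ctrl.read_state(); M=R.from_rotvec(s['tool_rot']).as_matrix()
    h=np.arctan2(M[1,2],M[0,2]); d=M.T@(np.array([xy[0],xy[1],z])-s['position'])*100
    return d.round(2), round(-np.degrees(head-h),1)
E
python3 - <<'E'
from h import *
s=np.load('scene0.npz')['P'];d=np.load('side0.npz')['P']
# knob top
pts=crop(s,[.59,.05,.2],[.64,.1,.245]); print(len(pts),pts.mean(0),pts.min(0),pts.max(0))
for z in (.275,.208): print(rel(stw(-8.5,66),z,SA))
E
```

```text
112 [0.61316877 0.07176001 0.2216491 ] [0.59873871 0.0646851  0.20047915] [0.61850181 0.07916543 0.23888822]
(array([-1.63, -7.  ,  7.56]), np.float64(104.7))
(array([-1.63, -0.3 ,  7.56]), np.float64(104.7))
```

send_rows(
  series=[
    [[0,-5,0],0],
    [[0,-7,0],10],
    [[-0.5,-7,2],20],
    [[-1,-7,4],30],
    [[-1.6,-7,6],40],
    [[-1.6,-7,7.5],50],
    [[-1.6,-7,7.5],60],
    [[-1.6,-7,7.5],70],
    [[-1.6,-7,7.5],80],
    [[-1.6,-7,7.5],90],
    [[-1.6,-7,7.5],100],
    [[-1.6,-7,7.5],104.7],
  ],
  gripper=0,
)

```text
time: 1.65
position: [0.6088, 0.0751, 0.2752]
tool_rot: [-1.075, 1.399, -1.399]
wrist_force: [-0.4, 0.4, 0.8]
finger_gap: 0.0937
```

```bash
python3 - <<'E'
from h import *
col,P,c,W=cam('wrist'); cv2.imwrite('pics/w1.png',col); np.savez('w1.npz',P=P,col=col,W=W)
for z in (.275,.206): print(rel(stw(-8.5,66),z,SA))
pts=crop(P,[.57,.03,.2],[.65,.13,.245]); print(len(pts),pts.mean(0),pts.min(0),pts.max(0))
pts=crop(P,[.48,-.09,.015],[.70,.075,.195]); print(len(pts),fit(pts,ST,[.6,.01,-.256]))
E
```

```text
(array([-0.04,  0.02, -0.05]), np.float64(-0.4))
(array([-0.04,  6.92, -0.04]), np.float64(-0.4))
736 [0.61206461 0.07251142 0.22938072] [0.60185    0.06540372 0.20018549] [0.61725897 0.08087908 0.23871286]
9473 (array([ 0.59960184,  0.01026631, -0.23632634]), np.float64(0.0006108909590975681), 9473)
```

View pics/w1.png

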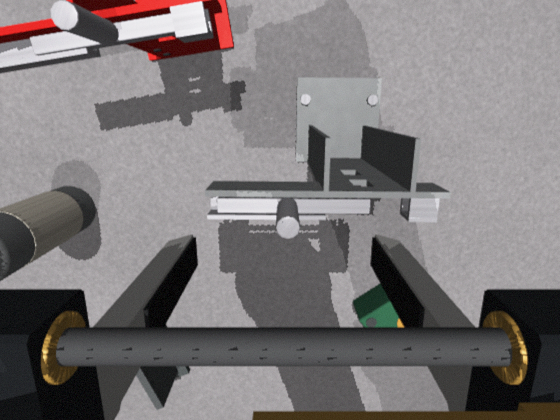

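```bash
python3 - <<'E'
from h import *
P=np.load('w1.npz')['P']
pts=crop(P,[.48,-.09,.1865],[.70,.16,.196]); print(len(pts),pts[:,2].mean())
r=cv2.fitLine(pts[:,:2].astype('f4'),cv2.DIST_HUBER,0,.001,.001).ravel(); print(r,np.arctan2(-r[0],r[1]))
t=(pts[:,:2]-r[2:])@r[:2]; n=(pts[:,:2]-r[2:])@[-r[1],r[0]]
print(np.percentile(t,[0,1,99,100]),np.percentile(n,[1,25,50,75,99]))
for k in np.linspace(t.min(),t.max(),9)[:-1]:
  m=(t>=k)&(t<k+np.ptp(t)/8); print(k.round(3),m.sum(),np.percentile(n[m],[5,50,95]).round(4))
ST2=ST+[[(-14.5,-2.5),(-1,115),(173.5,185.5)]]
for P2 in [P,np.vstack([P,np.load('scene0.npz')['P']])]:
  pts=crop(P2,[.48,-.09,.015],[.72,.16,.193]); print(len(pts),fit(pts,ST2,[.6,.01,-.256]))
E
```

```text
3804 0.1895327744415852
[0.29302686 0.9561042  0.60826427 0.03439153] -0.29739115
[-0.08672541 -0.08266745  0.097381    0.10009479] [-0.04311536 -0.00433081 -0.00084767  0.00645768  0.02136738]
-0.087 702 [-0.006   0.004   0.0167]
-0.063 846 [-0.0418 -0.0053  0.0147]
-0.04 247 [-0.0051 -0.0028  0.0064]
-0.017 252 [-0.0045 -0.0019  0.0105]
0.007 677 [-0.0401 -0.0035  0.0191]
0.03 325 [-0.003   0.0005  0.0194]
0.053 393 [-0.0023  0.0019  0.0211]
0.077 361 [-0.0016  0.0022  0.0218]
12136 (array([ 0.60082444,  0.01065011, -0.263229  ]), np.float64(0.0002860938901740888), 12136)
14768 (array([ 0.60072939,  0.01052318, -0.2633349 ]), np.float64(0.00038841382243629116), 14768)
```

send_rows(
  series=[
    [[0,3,0],0],
    [[0,5.5,0],0],
    [[0,6.9,0],0],
    [[0,6.9,0],0],
  ],
)

```text
time: 2.2
position: [0.6087, 0.075, 0.2058]
tool_rot: [-1.079, 1.396, -1.395]
wrist_force: [0.2, -0.3, 0.4]
finger_gap: 0.0941
```

send_rows(
  series=[
    [[0,0,0],0],
    [[0,0,0],0],
    [[0,0,0],0],
    [[0,0,0],0],
    [[0,0,0],0],
    [[0,0,0],0],
  ],
  gripper=1,
  force=20,
)

```text
time: 2.95
position: [0.609, 0.075, 0.2064]
tool_rot: [-1.077, 1.396, -1.396]
wrist_force: [0.6, 0.3, -0.0]
finger_gap: 0.0375
```

send_rows(
  series=[
    [[0,0,0],0],
    [[0,0,0],0],
    [[0,0,0],0],
    [[0,0,0],0],
  ],
)

```text
time: 3.45
position: [0.6089, 0.0747, 0.2064]
tool_rot: [-1.077, 1.396, -1.396]
wrist_force: [-0.9, -2.3, 1.4]
finger_gap: 0.0155
```

```bash
sed -i 's/^SX,SY,SA=.*/SX,SY,SA=0.6008,0.0106,-0.263/' h.py && python3 - <<'E'
from h import *
s=ctrl.read_state();print(s['finger_gap'],s['wrist_force'])
print(rel(stw(-8.5,97),.206,SA))
E
```

```text
0.015456985370537945 [-0.87111768 -2.34019181  1.3658718 ]
(array([-3.3 ,  0.04,  0.05]), np.float64(0.4))
```

Gripped (15.5 mm). Draw it back.

send_rows(
  series=[
    [[-0.6,0,0],0],
    [[-1.2,0,0],0],
    [[-1.8,0,0],0],
    [[-2.4,0,0],0],
    [[-2.9,0,0],0],
    [[-3.2,0,0],0],
    [[-3.2,0,0],0],
  ],
)

```text
time: 4.32
position: [0.6175, 0.1061, 0.2064]
tool_rot: [-1.077, 1.395, -1.396]
wrist_force: [3.9, -3.8, -1.3]
finger_gap: 0.0154
```

send_rows(
  series=[
    [[0,0,0],0],
    [[0,0,0],0],
    [[0,0,0],0],
    [[0,0,0],0],
  ],
  gripper=0,
)

```text
time: 4.82
position: [0.6171, 0.1061, 0.2064]
tool_rot: [-1.077, 1.396, -1.395]
wrist_force: [-0.9, -0.4, -0.7]
finger_gap: 0.0523
```

```bash
python3 - <<'E'
from h import *
s=ctrl.read_state();print(s['finger_gap'],s['wrist_force'])
d=s['position'][:2]-[SX,SY]; print('knob y',d@[-np.sin(SA),np.cos(SA)])
B=(0.4042,-0.3332,0.082); xy=stw(10,0,B)
for z in (.3,.2,.03): print(rel(xy,z,B[2]))
E
```

```text
0.052251752768851814 [-0.86825229 -0.42656604 -0.69552829]
knob y 0.09645066859946189
(array([47.56, -9.36, -8.51]), np.float64(-19.4))
(array([47.56,  0.64, -8.5 ]), np.float64(-19.4))
(array([47.56, 17.64, -8.5 ]), np.float64(-19.4))
```

send_rows(
  series=[
    [[0,-4,0],0],
    [[0,-7,0],0],
    [[4,-8,-0.7],0],
    [[9,-8,-1.6],-3],
    [[14,-8,-2.5],-6],
    [[19,-8,-3.4],-9],
    [[24,-8,-4.3],-12],
    [[29,-8,-5.2],-15],
    [[34,-8,-6.1],-18],
    [[39,-6,-7],-19.4],
    [[44,-3,-7.9],-19.4],
    [[47.5,0,-8.5],-19.4],
  ],
)

```text
time: 6.32
position: [0.4132, -0.3339, 0.206]
tool_rot: [-1.246, 1.149, -1.15]
wrist_force: [1.7, 0.8, 0.8]
finger_gap: 0.0939
```

send_rows(
  series=[
    [[0,0,0],0],
    [[0,0,0],0],
    [[0,0,0],0],
  ],
)

```text
time: 6.7
position: [0.4153, -0.3312, 0.2072]
tool_rot: [-1.247, 1.146, -1.148]
wrist_force: [-0.3, 0.4, -0.9]
finger_gap: 0.0937
```

```bash
python3 - <<'E'
from h import *
col,P,c,W=cam('wrist'); cv2.imwrite('pics/w2.png',col)
pts=crop(P,[.29,-.41,.012],[.52,-.26,.11]); B,e,n=fit(pts,BR,[.4042,-.3332,.082]);print(B,e,n)
B=tuple(B); xy=stw(10,0,B)
for z in (.2,.03): print(rel(xy,z,B[2]))
st=[]; 
for n in('scene','side'): st.append(cam(n)[1])
ST2=ST+[[(-14.5,-2.5),(32,152),(173.5,185.5)]]
for p in st+[np.vstack(st)]:
  pts=crop(p,[.48,-.09,.015],[.70,.17,.193]); print(fit(pts,ST2,[SX,SY,SA]))
pts=crop(st[0],[.58,.06,.2],[.66,.14,.245]); print(pts.mean(0), stw(-8.5,96))
E
```

```text
[ 0.40490926 -0.3333335   0.07988906] 0.00044032644378500657 2406
(array([ 0.12,  0.72, -0.05]), np.float64(0.2))
(array([ 0.12, 17.72, -0.07]), np.float64(0.2))
(array([ 0.60034856,  0.00968072, -0.26416913]), np.float64(0.0007905004035269518), 2797)
(array([ 0.60051786,  0.01059509, -0.26781138]), np.float64(0.0007025746285542435), 237)
(array([ 0.6003348 ,  0.00968046, -0.26430897]), np.float64(0.000785721827734738), 3034)
[0.62251563 0.10540087 0.22159105] [0.61755022 0.1055088 ]
```

View pics/w2.png

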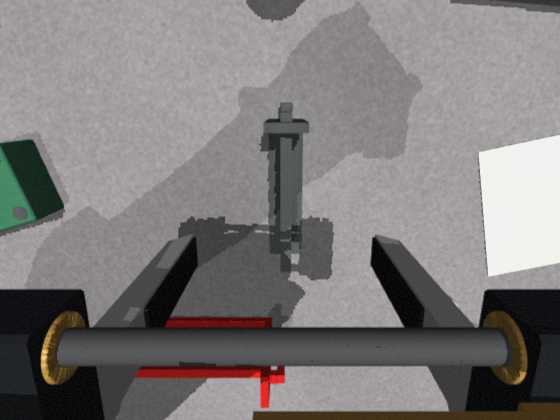

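send_rows(
  series=[
    [[0.1,4,0],0.2],
    [[0.1,8,0],0.2],
    [[0.1,12,0],0.2],
    [[0.1,15,0],0.2],
    [[0.1,17.2,0],0.2],
    [[0.1,17.2,0],0.2],
    [[0.1,17.2,0],0.2],
  ],
)

```text
time: 7.72
position: [0.415, -0.3332, 0.0354]
tool_rot: [-1.245, 1.15, -1.152]
wrist_force: [0.1, -0.2, 0.0]
finger_gap: 0.0937
```

send_rows(
  series=[
    [[0,0,0],0],
    [[0,0,0],0],
    [[0,0,0],0],
    [[0,0,0],0],
    [[0,0,0],0],
    [[0,0,0],0],
    [[0,0,0],0],
    [[0,0,0],0],
    [[0,0,0],0],
    [[0,0,0],0],
    [[0,0,0],0],
    [[0,0,0],0],
  ],
  gripper=1,
  force=55,
)

```text
time: 9.22
position: [0.4144, -0.333, 0.0344]
tool_rot: [-1.245, 1.151, -1.151]
wrist_force: [0.1, -0.6, -1.0]
finger_gap: 0.0102
```

send_rows(
  series=[
    [[0,-2,0],0],
    [[0,-5,0],0],
    [[0,-8,0],0],
    [[0,-10,0],0],
    [[0,-10,0],0],
  ],
)

```text
time: 9.85
position: [0.4147, -0.333, 0.1351]
tool_rot: [-1.245, 1.15, -1.152]
wrist_force: [0.3, -0.3, -7.0]
finger_gap: 0.0098
```

```bash
python3 - <<'E'
from h import *
SX,SY,SA=0.6006,0.0104,-0.264
col,P,c,W=cam('wrist'); col2,P2,*_=cam('side'); np.savez('g.npz',P=P,P2=P2)
s=ctrl.read_state(); M=R.from_rotvec(s['tool_rot']).as_matrix()
print(s['position'],M[2,1],s['wrist_force'],s['finger_gap'])
for p in (P,P2):
  pts=crop(p,[.29,-.41,.09],[.52,-.26,.20])
  for dz in(.096,.1,.104):print(dz,fit(pts,BR,[.405,-.333,.082],dz))
print(rel(stw(-100.5,0,(SX,SY,SA)),.135,SA))
E
```

```text
[ 0.41402663 -0.33244797  0.13349326] -0.9999992416902661 [-0.1296098  -0.72213525 -7.09069211] 0.009795096449399927
0.096 (array([ 0.40559241, -0.33355299,  0.07122955]), np.float64(0.0047120435950771394), 12993)
0.1 (array([ 0.40491576, -0.33333273,  0.0802904 ]), np.float64(0.0009022390669335273), 12993)
0.104 (array([ 0.40487531, -0.33303437,  0.06359568]), np.float64(0.0026164271078635004), 12993)
0.096 (array([ 0.40408333, -0.33407053,  0.0569737 ]), np.float64(0.002309962066020206), 1406)
0.1 (array([ 0.40435169, -0.33333411,  0.06804276]), np.float64(0.0008264499062684773), 1406)
0.104 (array([ 0.40452071, -0.33324583,  0.06815171]), np.float64(0.001341755725216793), 1406)
(array([-36.09,  -0.13,  11.83]), np.float64(19.6))
```

send_rows(
  series=[
    [[-3,0,0.5],2],
    [[-7,0,1],5],
    [[-11,0,2],8],
    [[-15,0,3],11],
    [[-19,0,4],14],
    [[-23,0,5],17],
    [[-27,0,6.5],19],
    [[-31,0,8],19.6],
    [[-34,0,9.5],19.6],
    [[-36.1,0,11],19.6],
    [[-36.1,0,11.8],19.6],
    [[-36.1,0,11.8],19.6],
  ],
)

```text
time: 11.45
position: [0.5034, 0.0356, 0.1335]
tool_rot: [-1.074, 1.402, -1.401]
wrist_force: [-0.3, -1.5, -7.0]
finger_gap: 0.0095
```

```bash
python3 - <<'E'
from h import *
S=(0.6006,0.0104,-0.264)
col,P,c,W=cam('wrist'); col2,P2,*_=cam('side');cv2.imwrite('pics/i1.png',np.hstack([cv2.resize(col[:240],(500,214)),cv2.resize(col2[120:280,240:400],(300,300))[:214]])); 
s=ctrl.read_state();print(s['position'],s['wrist_force'])
c0=stw(-110,0,S)
def cr(p,lo,hi):  # stand frame crop
  q=p.reshape(-1,3); l=np.stack([(q[:,0]-S[0])*np.cos(S[2])+(q[:,1]-S[1])*np.sin(S[2]),-(q[:,0]-S[0])*np.sin(S[2])+(q[:,1]-S[1])*np.cos(S[2]),q[:,2]],1)*1000
  return q[np.all((l>lo)&(l<hi),axis=1)]
z=s['position'][2]-.0348
for p in (P,P2):
  b,e,n=fit(cr(p,[-195,-25,90],[-22,25,210]),BR,[*c0,S[2]],z); print('br',b,e,n,'local',(np.cos(S[2])*(b[0]-S[0])+np.sin(S[2])*(b[1]-S[1])),-np.sin(S[2])*(b[0]-S[0])+np.cos(S[2])*(b[1]-S[1]))
  ST2=ST+[[(-14.5,-2.5),(32,152),(173.5,185.5)]]
  print('st',fit(cr(p,[-17,-60,15],[110,130,195]),ST2,S))
print(z,rel(stw(-100.5,0,S),.1205,S[2]))
E
```

```text
[0.50304644 0.03527896 0.13383914] [-1.14460896  0.03822764 -6.44337726]
br [ 0.49400862  0.03881623 -0.26230051] 0.0005121366659116416 15981 local -0.11031345547031647 -0.0003826639745009956
st (array([ 0.60044601,  0.01017512, -0.26299733]), np.float64(0.0003839029249126241), 32746)
br [ 0.49357006  0.03861909 -0.26845911] 0.0012539019495609862 1323 local -0.11068537647838017 -0.0006874110914915355
st (array([ 0.60040188,  0.00997882, -0.26699062]), np.float64(0.0008956857750892439), 1618)
0.09903913541794698 (array([-0.15,  1.33,  0.02]), np.float64(-0.0))
```

View pics/i1.png

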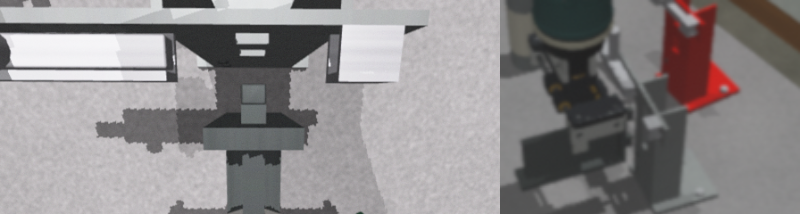

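send_rows(
  series=[
    [[0,0.7,0],0],
    [[0,1.3,0],0],
    [[0,1.3,0.5],0],
    [[0,1.3,1.1],0],
    [[0,1.3,1.7],0],
    [[0,1.3,2.2],0],
    [[0,1.3,2.7],0],
    [[0,1.3,3.1],0],
    [[0,1.3,3.4],0],
    [[0,1.3,3.4],0],
  ],
)

```text
time: 12.8
position: [0.5367, 0.0273, 0.1214]
tool_rot: [-1.073, 1.401, -1.401]
wrist_force: [-0.3, -0.5, -5.8]
finger_gap: 0.0099
```

```bash
python3 - <<'E'
from h import *
S=(0.6005,0.0102,-0.263)
s=ctrl.read_state();print(s['position'],s['wrist_force'],s['torque'],rel(stw(-65.5,0,S),.1048,S[2]))
E
```

```text
[0.53667025 0.02727979 0.12139516] [-0.34231651 -0.52889327 -5.81424299] [ 0.10690836  0.13794744 -0.00982141] (array([-0.01,  1.66,  0.06]), np.float64(-0.0))
```

send_rows(
  series=[
    [[0,0,0.05],0],
    [[0,0.4,0.05],0],
    [[0,0.8,0.05],0],
    [[0,1.2,0.05],0],
    [[0,1.5,0.05],0],
    [[0,1.6,0.05],0],
    [[0,1.6,0.05],0],
  ],
)

```text
time: 13.68
position: [0.537, 0.0272, 0.1054]
tool_rot: [-1.073, 1.401, -1.401]
wrist_force: [-0.6, 0.3, -6.2]
finger_gap: 0.0099
```

```bash
python3 - <<'E'
from h import *
S=(0.6005,0.0102,-0.263)
s=ctrl.read_state();print(s['position'],s['wrist_force'],s['torque'],rel(stw(-65.5,0,S),.1048,S[2]))
E
```

```text
[0.53704952 0.0272296  0.10541546] [-0.5853615   0.27179712 -6.16722989] [0.10714414 0.16482121 0.03024016] (array([-0.01,  0.06,  0.02]), np.float64(-0.0))
```

Press down gently to seat.

send_rows(
  series=[
    [[0,0.1,0.02],0],
    [[0,0.2,0.02],0],
    [[0,0.25,0.02],0],
    [[0,0.25,0.02],0],
    [[0,0.25,0.02],0],
  ],
)

```text
time: 14.3
position: [0.5375, 0.0274, 0.1039]
tool_rot: [-1.072, 1.4, -1.4]
wrist_force: [-7.2, 0.3, 13.6]
finger_gap: 0.0097
```

```bash
cat > chk.py <<'E'
from h import *
S=(0.6005,0.0102,-0.263)
def cr(p,lo,hi):
  q=p.reshape(-1,3); l=np.stack([(q[:,0]-S[0])*np.cos(S[2])+(q[:,1]-S[1])*np.sin(S[2]),-(q[:,0]-S[0])*np.sin(S[2])+(q[:,1]-S[1])*np.cos(S[2]),q[:,2]],1)*1000
  return q[np.all((l>lo)&(l<hi),axis=1)],l[np.all((l>lo)&(l<hi),axis=1)]
def chk(name,png):
  col,P,c,W=cam(name); cv2.imwrite(png,col)
  q,l=cr(P,[-9,-17,150],[-1,17,186]); print('plate top z',np.percentile(l[:,2],[5,50,95]) if len(l) else None)
  q,l=cr(P,[-62,-4,125],[-12,4,155]); print('rib top z',np.percentile(l[:,2],[5,50,95]) if len(l) else None, 'tilt',np.polyfit(l[:,0],l[:,2],1) if len(l)>9 else None)
  q,l=cr(P,[-25,-60,225],[10,120,245]); print('knob top',l.mean(0) if len(l) else None,len(l))
E
python3 -c "
from chk import *
chk('wrist','pics/h1.png');chk('scene','pics/h1s.png')"
```

```text
plate top z [168.97294334 170.00788234 171.03402647]
rib top z [143.81007169 144.82907673 145.81662116] tilt [4.23604291e-03 1.44977272e+02]
knob top None 0
plate top z [152.72162624 160.32272566 167.1173448 ]
rib top z None tilt None
knob top [ -4.22610612  97.15982359 233.4116704 ] 50
```

send_rows(
  series=[
    [[0,-0.15,0],0],
    [[0,-0.15,0],0],
    [[0,-0.15,0],0],
    [[0,-0.15,0],0],
    [[0,-0.15,0],0],
    [[0,-0.15,0],0],
    [[0,-0.15,0],0],
  ],
  gripper=0.5,
)

```text
time: 15.28
position: [0.5372, 0.0272, 0.1044]
tool_rot: [-1.073, 1.401, -1.401]
wrist_force: [-0.3, 0.5, 0.9]
finger_gap: 0.047
```

send_rows(
  series=[
    [[0,-4,0],0],
    [[0,-9,0],0],
    [[0,-14,0],0],
    [[0,-17,0],0],
    [[0,-17,0],0],
  ],
)

```text
time: 15.9
position: [0.5382, 0.0272, 0.2765]
tool_rot: [-1.069, 1.399, -1.401]
wrist_force: [0.1, 0.5, -1.0]
finger_gap: 0.047
```

```bash
python3 -c "
from chk import *
chk('wrist','pics/h2.png')
for z in (.275,.206): print(rel(stw(-8.5,97,S),z,S[2]))"
```

```text
plate top z [152.22385863 169.5176204  170.86906624]
rib top z [142.08411642 143.68448641 145.14494578] tilt [3.92357944e-02 1.45113727e+02]
knob top [ -7.34170855  95.76581699 235.38320358] 679
(array([-9.69,  0.01,  5.67]), np.float64(-0.0))
(array([-9.69,  6.91,  5.67]), np.float64(-0.0))
```

View pics/h2.png

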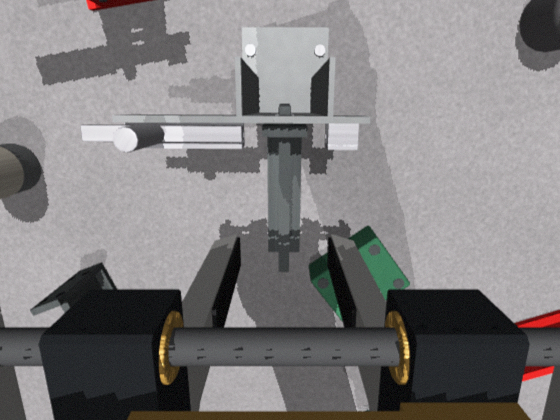

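send_rows(
  series=[
    [[-4,0,2],0],
    [[-8,0,4.5],0],
    [[-9.7,0,5.7],0],
    [[-9.7,0,5.7],0],
    [[-9.7,3,5.7],0],
    [[-9.7,6,5.7],0],
    [[-9.7,6.9,5.7],0],
    [[-9.7,6.9,5.7],0],
  ],
)

```text
time: 16.95
position: [0.6172, 0.1055, 0.2054]
tool_rot: [-1.073, 1.401, -1.401]
wrist_force: [0.7, -0.5, -0.3]
finger_gap: 0.0468
```

send_rows(
  series=[
    [[0,0,0],0],
    [[0,0,0],0],
    [[0,0,0],0],
    [[0,0,0],0],
    [[0,0,0],0],
    [[0,0,0],0],
    [[0,0,0],0],
  ],
  gripper=1,
  force=20,
)

```text
time: 17.82
position: [0.6177, 0.106, 0.2057]
tool_rot: [-1.073, 1.401, -1.401]
wrist_force: [-0.6, -0.3, 5.5]
finger_gap: 0.0154
```

```bash
python3 -c "
from chk import *
print(rel(stw(-8.5,15,S),.206,S[2]),ctrl.read_state()['finger_gap'])"
```

```text
(array([ 8.2 , -0.03, -0.01]), np.float64(-0.0)) 0.015377575219806249
```

send_rows(
  series=[
    [[0.8,0,0],0],
    [[1.6,0,0],0],
    [[2.4,0,0],0],
    [[3.2,0,0],0],
    [[4,0,0],0],
    [[4.8,0,0],0],
    [[5.6,0,0],0],
    [[6.4,0,0],0],
    [[7,0,0],0],
    [[7.5,0,0],0],
    [[7.8,0,0],0],
    [[7.8,0,0],0],
  ],
)

```text
time: 19.32
position: [0.5969, 0.0306, 0.2057]
tool_rot: [-1.073, 1.401, -1.4]
wrist_force: [-3.9, 0.2, 7.3]
finger_gap: 0.0156
```

send_rows(
  series=[
    [[0.2,0,0],0],
    [[0.4,0,0],0],
    [[0.5,0,0],0],
    [[0.5,0,0],0],
    [[0.5,0,0],0],
  ],
)

```text
time: 19.95
position: [0.5959, 0.0269, 0.2057]
tool_rot: [-1.072, 1.401, -1.399]
wrist_force: [-1.7, 5.0, 6.6]
finger_gap: 0.0156
```

```bash
python3 -c "
from chk import *
print(rel(stw(-8.5,15,S),.206,S[2]),ctrl.read_state()['wrist_force'])"
```

```text
(array([-0.01, -0.03,  0.03]), np.float64(0.0)) [-1.70413567  4.95380042  6.59952124]
```

send_rows(
  series=[
    [[0,0,0],0],
    [[0,0,0],0],
    [[0,0,0],0],
    [[0,0,0],0],
    [[0,0,0],0],
    [[0,-3,0],0],
    [[0,-7,0],0],
    [[0,-10,-3],0],
    [[0,-10,-7],0],
    [[0,-10,-10],0],
    [[0,-10,-10],0],
  ],
  gripper=0.5,
)

```text
time: 21.32
position: [0.4983, 0.0525, 0.306]
tool_rot: [-1.072, 1.4, -1.399]
wrist_force: [0.1, 0.8, 0.6]
finger_gap: 0.0467
```

```bash
python3 -c "
from chk import *
chk('wrist','pics/f1.png');chk('scene','pics/f2.png');chk('side','pics/f3.png')
print(ctrl.read_state()['wrist_force'])
a=cv2.imread('pics/f1.png')[:300];b=cv2.imread('pics/f2.png')[150:310,200:400]
cv2.imwrite('pics/f.png',np.hstack([cv2.resize(a,(450,240)),cv2.resize(b,(300,240))]))"
```

```text
plate top z [184.11336514 185.28192735 185.89277418]
rib top z [142.09917601 143.67653978 145.00933065] tilt [3.97218341e-02 1.45093167e+02]
knob top [ -8.68580785  15.7373917  236.67621949] 488
plate top z [151.41493055 158.29230338 165.85201789]
rib top z None tilt None
knob top [ -4.97933148  15.33498321 233.18900461] 50
plate top z [183.99390507 184.64072948 185.46450331]
rib top z [126.45441682 143.20665923 147.34935611] tilt [4.06105168e-03 1.39872280e+02]
knob top [ -9.59390342  12.70949591 234.51369076] 47
[ 0.57759748 -0.58466727 -0.72309122]
```

View pics/f.png

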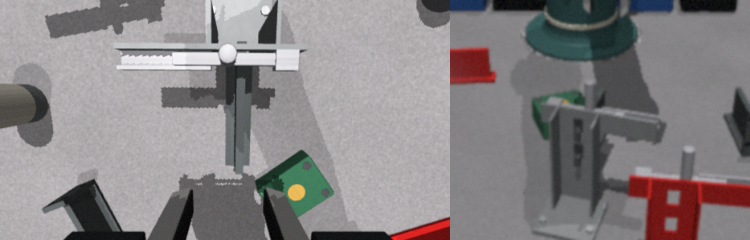

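The wrist view shows the bolt in the keeper (287,60), with the bracket hanging beneath it. The knob is at y ≈ 15.5 mm, against 15 mm for fully shut, and the bracket's tilt is 0.04 rad. I'm handing the job in.

```bash
python3 -c "
from bench import ctrl
print(ctrl.finish_job())"
```

```text
the job is handed in; nothing more can be done
None
```

The bracket is hung on the grey upright and the bolt is shut above it; I handed the job in at about 21.5 s of the 58 s allowed. I drew the bolt back to about 81 mm, put both tabs through the slots and pressed the bracket down until it seated. I then slid the bolt across into its keeper, let go and moved clear.

**Bracket:** Pressed home, its plate top measured 170.0 mm, which is the fully-home height. After release it hangs about 0.04 rad off vertical (limit 0.1). The plate top still read 169.5 mm before I shut the bolt, which then covered it in the wrist view.

**Bolt:** The wrist and scene cameras put the knob 15.3 to 15.7 mm along the upright (15 is fully shut), so the bolt is within 1 mm of shut. The side camera read 12.7 mm, from few points.

**Gripper:** It is clear of everything, with wrist force below 1 N.

**Other objects:** I kept the arm clear of the plain bracket, can, jar and valve block. I did not measure their positions again at the end. No check failed, but the hand-in reports no verdict.

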